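# Check the oil of the pellet-press pump with its dipstick

### The arm

A 7-joint arm with a two-finger parallel gripper is mounted at the origin on the work surface. World frame = base frame: x ahead of the robot, y to its left, z up, the work surface at z = 0. Lengths are in mm, angles in rad, forces in N, time in s.
With the tool pointing down it reaches from about 400 to 900 mm from the base axis. Payload 5.5 kg.
Tool frame: the origin (TCP) lies on the centre line of the jaws, within the pads' length; the fingertips stand 22 mm ahead of it and the grasp point (between the pads) lies 3 mm ahead of it (manip.tip_reach is the distance from the TCP to the fingertips, in mm); z points along the fingers, x is the direction in which the jaws open and shut, and the axes are right-handed (so a half turn about z gives the same grasp; the last joint's range is limited). The gripper opens to 92 mm and grips with 3 to 60 N. Pads are 19 mm wide; open, the fingers measure 130 mm over their backs; the gripper's body (75 mm by 190 mm) begins 47 mm behind the grasp point.
Start: joints at [-0.967, 0.501, -0.427, 1.55, 0.221, 1.138, -0.21], TCP at [217.22, 612.63, 248.729] pointing down, gripper open.
Joint ranges: [-2.88, 2.88], [-0.31, 2.03], [-1.54, 1.56], [0.2, 2.42], [-1.41, 4.55], [0.19, 2.02], [-2.57, 2.57]. Speed limits (rad/s): [2.57, 2.57, 3.14, 3.14, 3.14, 3.14, 3.14].

### API

Orientations are given as a unit quaternion [w, x, y, z].
In Python, from station import manip gives the robot as it stands.
- The arm moves only by the tool drive_tool, never from a script. Its arguments are lists of equal length, an entry for each row: "slide": the shift along the world's x, y, z in mm, a list of three; "twist": the turn about the world's z in degrees; "grip": the finger opening in mm, from 0 to 91.8. A call has 1 to 12 rows; each row is the pose to reach, as a shift and turn from the pose measured when the call began; what a row does not reach only later rows make up. A row lasts 1/12 s, in which the tool goes at most 41.7 mm and 7.16 degrees, less where a joint would pass 70% of its speed; a pose out of reach is approached as far as the arm can. A call with a gripper value outside its range is refused whole. The fingers move at their own pace and stop on an object; "force" is the grip in N (left out, the last holds). Time passes only in rows, so rows that repeat a pose let the fingers close. It gives the time, the measured TCP pose, the force and the opening at its end, in the units of the state.
- manip.sense(): the state, without advancing time (a new reading comes with each control period).
- manip.camera(name): name is "side" or "top" or "wrist"; returns a dict with "color" (420x560x3 uint8, red, green, blue), "camera_matrix" (3x3 intrinsics, pixels), "R" (3x3) and "t" (3): a world point X has camera coordinates R X + t. Camera axes: x right, y down, z forward; pixel columns grow to the right and rows downward; lengths in mm; the calibration is good to about 2 mm. A picture is of the moment at which its call begins. There is no depth.
- manip.finish_job(): hands the job in, once; it reports no verdict.
Trained networks look in a picture, given as the dict that the camera call returned (one of the last four; its "shot" number tells which), for a name from the list of things; names that differ only in an ending like _2 or _b are one class to them, and where a whole thing is asked for, a point or a joint stands for the part that bears it (a point fixed in the world has none). Each returns a list of dicts, best first, with "conf" (0 to 1); they miss things now and then, are a little off and sometimes report something else, mostly with a low value. They report only what shows in the picture. A call takes as long as a camera call. They do not tell look-alikes from the thing itself.
- manip.look_for(picture, query): "extent" ([left, top, right, bottom] in pixels, round what is visible of it).
- manip.silhouettes(picture, query): "region" (420x560 bool, what is visible of it) and "extent" ([left, top, right, bottom] in pixels, round what is visible of it).
The state is a dict: "clock": time; "joint_pos": joint angles; "qd": joint speeds; "joint_efforts": joint torques, N m; "tcp_pos": TCP position; "ee_rot": TCP orientation; "contact_force": force on the tool from outside, world axes, zero at the start; "torque": the same for the moment, N m; "width": finger opening in mm.
Only numpy, scipy, OpenCV 4.12 (cv2) and the standard library are available. Lean on these libraries where they do the work, as an engineer would, in place of code of your own. Each camera call takes 0.05 s, during which the arm holds its last target. There are 200 camera calls.

### The job

The wiped oil dipstick of the hydraulic pump is lying in the drip tray: slide it, tip first, all the way down the slanting dip tube on the end of the pump until its collar sits on the tube mouth, without forcing it, then draw it right out again. Finish by holding it up for reading - still in the gripper, level, with the marked flat of the blade facing up, steady, and with its tip over the drip tray, at least 10 cm up and clear of everything. Do not put it down or let go, and leave the other things on the bench where they are.

Things in the scene. Friction and masses are not known exactly. Their poses are not given: they have to be found in the camera images.
- dipstick_grip (a point): Centre of the dipstick's black ribbed grip, a block 80 long, 24 wide, 28 mm high, lying in the tray. Axes: x along the stick from grip to tip (level; at the start it points roughly left, +y, to the pump); z normal to the blade's marked face (up at the start). Stick: grip, round steel collar 28 mm across, rod and blade; 223 mm in all, 0.07 to 0.12 kg, balances 16 mm from the grip centre towards the collar.
- dipstick_collar (a point): Centre of the collar's face that looks to the tip and comes to rest on the tube mouth: 48 mm from the grip's centre along x, on the rod's axis. The collar is 28 mm across, 8 mm thick. Beyond it: rod 8 mm across, 95 mm long, then the blade. Same axes as the grip.
- dipstick_tip (a point): Tip of the stick, on the rod's axis: 183 mm from the grip's centre, 135 mm from the collar's face. The last 40 mm are a flat blade 8 wide and 4 mm thick with two dark level lines across its marked face and a rounded end. Same axes as the grip.
- dip_tube: Steel tube at the pump's -y end (right), fixed. Origin: centre of its open mouth, 145 mm above the bench. z axis: out of the mouth along the tube, 40 degrees above level; x axis level. 19 mm outside, 13 mm inside; the last 14 mm flare to 25 outside, 19 mm inside at the mouth. 95 mm long to the tank wall, then open into the hollow tank, so the 135 mm rod goes in fully.
- pump: Grey hydraulic pump, fixed. Origin: centre of its underside; z up, long axis y. Tank 150 (x) by 280 (y) mm, top 128 mm above the bench; breather cap to 151 mm; at y = +58 to +132 mm a block 175 mm high with a gauge to 242 mm; a lever reaches to y = +465 mm, 222 mm high. Mouth of the dip tube at (0, -213, 145) mm.
- drip_tray: Shallow bare-metal drip tray, fixed, 280 (x) by 340 (y) mm, rim 14 mm high, walls and floor 3 mm. Origin: centre of its underside, on the bench; z up. The dipstick lies in it at the start.
- tube_rack: Bystander: tube rack, 90 by 200 mm, 55 mm high, beyond the tray. Origin: centre of its underside.
- sample_bottle: Bystander: closed white sample bottle, 60 mm across, 120 mm high. Origin: centre of its underside.
- pellet_die: Bystander: steel pellet die, stepped cylinder 68 mm across the foot, 85 mm high, between the robot and the pump. Origin: centre of its underside.
- spanner: Bystander: steel spanner lying on the bench beyond the pump. Origin: its middle, underside.
Things that resemble listed ones, but are neither listed nor needed, are in the scene too. There is more than one size of the part that bears dipstick_grip; the job needs the middle-sized.

How it is judged:
By the outcome, as a careful person would: the job done as asked, in the order asked, and still so for the second after the job is handed in, while the arm keeps its last pose, push and grip.
It also fails if it takes over 48 s, if anything falls off the work surface, if the arm or the gripper's body presses on something with over 40 N, if the wrist force passes 120 N, or if a joint passes its speed limit or range.

## Working session

There is one attempt and no reset: what is moved stays moved. The work goes in short steps, Python scripts to look and compute and a tool call to move; the robot and the scene stay as the last step left them, time stands still between calls to the robot, and variables do not carry over. Pictures are saved under pics/ and viewed, on a budget of 10 in all, crops included, one or two more only if the job needs it, and the job is handed in when it is done.

Besides the shell and the picture viewer there is one more tool, called after ">>>" by a JSON object that holds its "api" and its "payload". drive_tool: Moves the arm, as the interface text tells. Its arguments: {"type":"object","properties":{"slide":{"type":"array","items":{"type":"array","items":{"type":"number"}}},"twist":{"type":"array","items":{"type":"number"}},"grip":{"type":"array","items":{"type":"number"}},"force":{"type":"number"}},"required":["slide","twist","grip"]}

```bash
mkdir -p pics; ls
cat > h.py <<'E'
import numpy as np,cv2
from station import manip
def shot(n,f=None,crop=None,sc=1):
    p=manip.camera(n)
    if f:
        im=cv2.cvtColor(p["color"],cv2.COLOR_RGB2BGR)
        if crop: im=im[crop[1]:crop[3],crop[0]:crop[2]]
        cv2.imwrite("pics/"+f,cv2.resize(im,None,fx=sc,fy=sc,interpolation=cv2.INTER_CUBIC))
    return p
def proj(p,X):
    c=p["R"]@np.asarray(X,float)+p["t"]; u=p["camera_matrix"]@c; return u[:2]/u[2]
def onz(p,uv,z):
    d=p["R"].T@np.linalg.solve(p["camera_matrix"],[uv[0],uv[1],1.]); o=-p["R"].T@p["t"]
    return o+d*(z-o[2])/d[2]
E
python3 - <<'E'
from h import *
np.set_printoptions(precision=3,suppress=True)
a=shot("top");b=shot("side")
cv2.imwrite("pics/a.png",cv2.cvtColor(cv2.resize(np.vstack([a["color"],b["color"]]),None,fx=.71,fy=.71,interpolation=cv2.INTER_AREA),cv2.COLOR_RGB2BGR))
for n,p in(("top",a),("side",b)):
    print(n,"cam at",-p["R"].T@p["t"],"fwd",p["R"][2],p["camera_matrix"][0])
    for q in["dipstick_grip","dip_tube","pump","drip_tray","tube_rack","sample_bottle","pellet_die","spanner"]:
        print(q,[(np.round(d["extent"]).tolist(),round(d["conf"],2)) for d in manip.look_for(p,q)])
print(manip.sense())
E
```

```text
pics
top cam at [ 334.628 -130.053 1251.272] fwd [ 0.132 -0.013 -0.991] [412.054   0.    284.538]
dipstick_grip [([418.0, 165.0, 451.0, 254.0], 0.84), ([275.0, 206.0, 341.0, 218.0], 0.67), ([345.0, 305.0, 354.0, 329.0], 0.66)]
dip_tube [([187.0, 146.0, 212.0, 159.0], 0.62)]
pump [([0.0, 126.0, 210.0, 200.0], 0.69)]
drip_tray [([251.0, 153.0, 371.0, 252.0], 0.56), ([1.0, 125.0, 209.0, 200.0], 0.56)]
tube_rack [([276.0, 95.0, 343.0, 128.0], 0.58)]
sample_bottle [([235.0, 95.0, 258.0, 124.0], 0.85), ([254.0, 154.0, 368.0, 252.0], 0.22)]
pellet_die [([135.0, 230.0, 165.0, 256.0], 0.97)]
spanner [([161.0, 105.0, 207.0, 117.0], 0.6)]
side cam at [-107.079 -723.641  999.19 ] fwd [ 0.473  0.497 -0.727] [484.934   0.    275.802]
dipstick_grip [([376.0, 338.0, 492.0, 394.0], 0.87), ([281.0, 230.0, 338.0, 291.0], 0.74), ([225.0, 350.0, 296.0, 378.0], 0.71)]
dip_tube [([253.0, 134.0, 277.0, 146.0], 0.6)]
pump [([111.0, 35.0, 279.0, 173.0], 0.74)]
drip_tray [([224.0, 191.0, 395.0, 327.0], 0.95)]
tube_rack [([344.0, 165.0, 422.0, 227.0], 0.56), ([283.0, 228.0, 340.0, 288.0], 0.44)]
sample_bottle [([322.0, 137.0, 343.0, 176.0], 0.96)]
pellet_die []
spanner [([264.0, 126.0, 305.0, 156.0], 0.76)]
{'clock': 0.9, 'joint_pos': array([-0.967,  0.501, -0.427,  1.55 ,  0.221,  1.138, -0.21 ]), 'qd': array([-0.002,  0.002, -0.   ,  0.001,  0.001, -0.   , -0.001]), 'joint_efforts': array([ -0.001, -56.641,  -5.81 , -27.95 ,  -0.067,   0.021,   0.   ]), 'tcp_pos': array([217.204, 612.646, 248.731]), 'ee_rot': array([-0.   ,  0.817,  0.577,  0.   ]), 'contact_force': array([0.067, 0.091, 0.019]), 'torque': array([-0.003,  0.018, -0.035]), 'width': 91.64758225376282}
```

View pics/a.png

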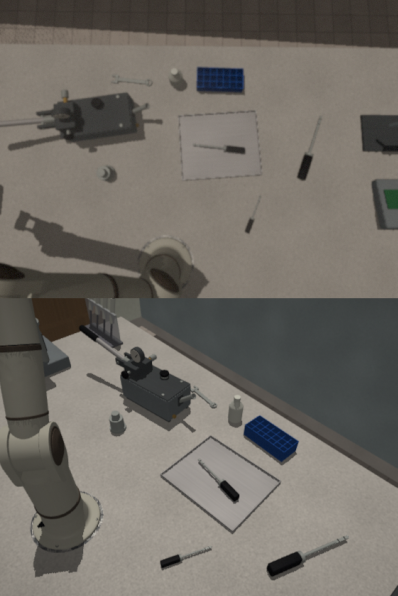

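Three candidates for the dipstick in the top view: large (418–451, 165–254), middle (275–341, 206–218, in the tray) and small (345–354, 305–329). The middle one fits, by its size and because it lies in the tray. I'll confirm it in a crop and measure.

Run:
```python
from h import *
np.set_printoptions(precision=1,suppress=True)
a=shot("top");b=shot("side")
ca=cv2.resize(a["color"][130:260,150:380],None,fx=3.4,fy=3.4,interpolation=cv2.INTER_CUBIC)[:300]
ca=cv2.resize(a["color"][135:260,180:350],(780,574//1),interpolation=cv2.INTER_CUBIC)
cv2.imwrite("pics/b.png",cv2.cvtColor(ca,cv2.COLOR_RGB2BGR))
cb=cv2.resize(b["color"][110:305,215:400],None,fx=3,fy=3,interpolation=cv2.INTER_CUBIC)
cv2.imwrite("pics/c.png",cv2.cvtColor(cb,cv2.COLOR_RGB2BGR))
for s in manip.silhouettes(a,"dipstick_grip"):
    m=s["region"]; r=cv2.minAreaRect(np.argwhere(m)[:,::-1].astype(np.float32)); bx=cv2.boxPoints(r)
    W=np.array([onz(a,x,17) for x in bx]);print("stick",s["conf"],r,W.tolist() and W)
for q in("drip_tray","pump","dip_tube"):
  for p in(a,b):
    for s in manip.silhouettes(p,q)[:1]:
        r=cv2.minAreaRect(np.argwhere(s["region"])[:,::-1].astype(np.float32))
        print(q,s["conf"],r,np.array([onz(p,x,{"drip_tray":14,"pump":128,"dip_tube":145}[q]) for x in cv2.boxPoints(r)]))
```

```text
stick 0.86 ((309.4923095703125, 207.06155395507812), (69.4594497680664, 10.418916702270508), 7.125016689300537) [[ 476.3 -115.4   17. ]
 [ 507.7 -119.1   17. ]
 [ 482.7 -327.6   17. ]
 [ 451.4 -323.2   17. ]]
stick 0.77 ((438.1500549316406, 208.04998779296875), (13.597792625427246, 91.7060546875), 18.434947967529297) [[ 354.  -543.    17. ]
 [ 620.3 -642.8   17. ]
 [ 607.1 -682.    17. ]
 [ 341.5 -581.2   17. ]]
stick 0.62 ((356.8276062011719, 302.9310302734375), (7.056422710418701, 52.366085052490234), 21.801410675048828) [[ 131.9 -320.    17. ]
 [ 271.4 -379.7   17. ]
 [ 263.8 -399.    17. ]
 [ 124.6 -339.    17. ]]
drip_tray 0.64 ((308.48681640625, 203.70925903320312), (92.818115234375, 113.37971496582031), 86.02750396728516) [[ 619.8  -35.7   14. ]
 [ 647.2 -383.7   14. ]
 [ 363.3 -397.2   14. ]
 [ 338.5  -59.2   14. ]]
drip_tray 0.85 ((309.59124755859375, 253.7549591064453), (139.350830078125, 100.1863784790039), 38.43730163574219) [[ 333.7  -68.7   14. ]
 [ 660.    41.3   14. ]
 [ 641.8 -383.    14. ]
 [ 360.8 -425.7   14. ]]
pump 0.74 ((184.82435607910156, 113.8466567993164), (55.22782516479492, 11.89920425415039), 7.4314093589782715) [[721.5 216.5 128. ]
 [756.2 213.8 128. ]
 [736.6  58.8 128. ]
 [702.1  62.2 128. ]]
pump 0.67 ((185.01890563964844, 99.3777847290039), (189.70431518554688, 72.4920654296875), 40.39990234375) [[ 440.   781.6  128. ]
 [ 780.5 1038.4  128. ]
 [ 671.6   81.   128. ]
 [ 426.    -5.   128. ]]
dip_tube 0.5 ((197.2413787841797, 153.3965606689453), (8.009693145751953, 25.86737060546875), 66.80140686035156) [[606.6 132.4 145. ]
 [635.8  68.2 145. ]
 [615.1  59.  145. ]
 [586.  123.  145. ]]
dip_tube 0.49 ((263.45477294921875, 140.87332153320312), (5.98678731918335, 23.139942169189453), 70.34617614746094) [[569.3  90.9 145. ]
 [637.9  76.2 145. ]
 [625.   53.8 145. ]
 [557.5  68.7 145. ]]
```

View pics/b.png

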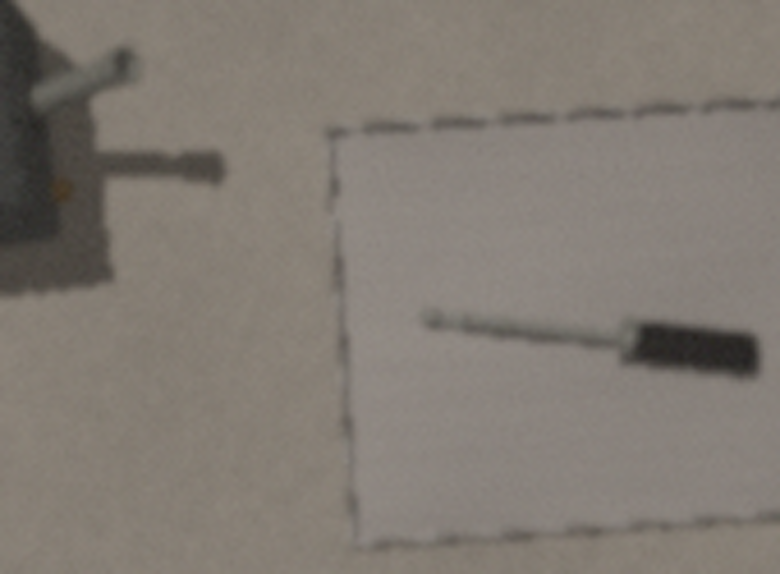

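View pics/c.png

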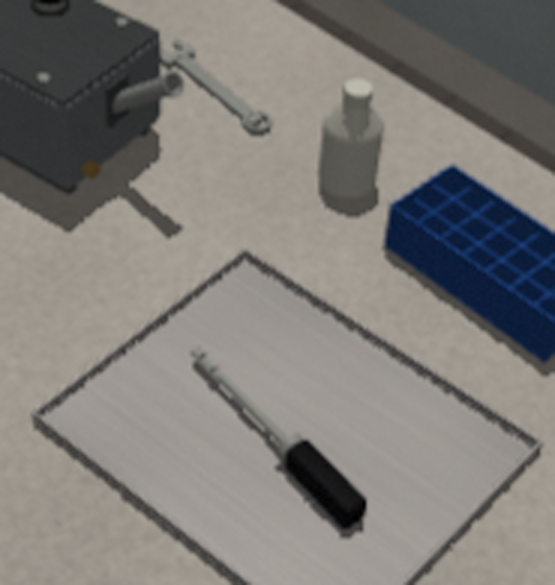

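Run:
```python
from h import *
np.set_printoptions(precision=1,suppress=True)
a=shot("top");b=shot("side")
def tri(ua,ub):
    A=[];B=[]
    for p,u in((a,ua),(b,ub)):
        P=p["camera_matrix"]@np.c_[p["R"],p["t"]]; 
        for k in(0,1): r=u[k]*P[2]-P[k]; n=np.linalg.norm(r[:3]);A.append(r[:3]/n);B.append(-r[3]/n)
    x=np.linalg.lstsq(np.array(A),np.array(B),rcond=None)[0]; return x,proj(a,x)-ua,proj(b,x)-ub
m=tri((207.7,148.5),(273,137.7));print("mouth",m)
print("mouth z145",onz(a,(207.7,148.5),145),onz(b,(273,137.7),145))
print("base",tri((188.3,156.8),(252.3,145)))
tip=onz(a,(272.4,204.3),17);tail=onz(a,(345,211.7),17);g=onz(a,(331.9,210.6),20)
print("tip",tip,"tail",tail,np.linalg.norm(tip-tail),g)
# side: crop c tip (198,355) tail(352,515)
print("side tip",onz(b,(215+198/3,110+355/3),17),"grip",onz(b,(215+325/3,110+480/3),24))
tr=[onz(a,(180+u/4.588,135+v/4.588),14) for u,v in((335,130),(356,543))];print("tray left corners",tr)
# tank near-end corners seen in side crop: (157,35),(65,100) at z128
print("tank corners",onz(b,(215+157/3,110+35/3),128),onz(b,(215+65/3,110+100/3),128))
```

```text
mouth (array([626.2,  66.9, 143.9]), array([ 0.3, -0.4]), array([-0.5,  0.1]))
mouth z145 [624.8  67.5 145. ] [626.4  65.1 145. ]
base (array([613.3, 135.8,  83.2]), array([-0.7,  0.9]), array([ 1.1, -0.1]))
tip [ 487.2 -109.4   17. ] tail [ 466.  -328.5   17. ] 220.1810553416457 [ 468.8 -288.6   20. ]
side tip [ 491.1 -116.2   17. ] grip [ 471.4 -290.    24. ]
tray left corners [array([613.7, -48.9,  14. ]), array([340.3, -66.5,  14. ])]
tank corners [679.7 147.9 128. ] [547.5 130.4 128. ]
```

The crops confirm the dipstick in the tray: tip at top px (272, 204), grip at (332, 211). The mouth of the dip tube is at about (626, 67, 144). Moving over the grip now.

>>> {"api": "drive_tool", "payload": {"slide": [[250, -460, 0], [250, -460, 0], [250, -460, 0], [250, -460, 0], [250, -460, 0], [250, -460, 0], [250, -460, 0], [250, -460, 0], [250, -460, 0], [250, -460, 0], [250, -460, 0], [250, -460, 0]], "twist": [-7, -14, -21, -28, -35, -42, -49, -55, -60, -65, -70, -76], "grip": [80, 70, 60, 60, 60, 60, 60, 60, 60, 60, 60, 60], "force": 10}}

```text
clock: 2.45
tcp_pos: [456.6, 171.5, 249.2]
ee_rot: [-0.0, 0.999, -0.05, 0.0]
contact_force: [0.2, 1.4, -0.6]
width: 60.1
```

>>> {"api": "drive_tool", "payload": {"slide": [[13, -463, -110], [13, -463, -110], [13, -463, -110], [13, -463, -110], [13, -463, -110], [13, -463, -110], [13, -463, -110], [13, -463, -110], [13, -463, -110], [13, -463, -110], [13, -463, -110], [13, -463, -110]], "twist": [0, 0, 0, 0, 0, 0, 0, 0, 0, 0, 0, 0], "grip": [60, 60, 60, 60, 60, 60, 60, 60, 60, 60, 60, 60]}}

```text
clock: 3.45
tcp_pos: [468.3, -297.5, 138.6]
ee_rot: [0.001, 0.999, -0.053, 0.0]
contact_force: [-0.9, -0.1, 0.1]
width: 60.1
```

Run:
```python
from h import *
np.set_printoptions(precision=2,suppress=True)
p=shot("wrist","d.png");s=manip.sense();print(s["tcp_pos"],s["ee_rot"],-p["R"].T@p["t"],p["R"][2])
for q in manip.silhouettes(p,"dipstick_grip")[:2]:
    m=q["region"]; pts=np.argwhere(m)[:,::-1].astype(np.float32)
    r=cv2.minAreaRect(pts);print(q["conf"],q["extent"],r)
    W=np.array([onz(p,x,17) for x in cv2.boxPoints(r)]);print(W)
```

```text
[ 467.74 -299.86  138.27] [ 0.    1.   -0.05  0.  ] [ 475.71 -217.73  273.43] [-0.03 -0.29 -0.96]
0.87 [266.3, 0.0, 303.7, 252.2] ((287.0, 126.0), (252.0, 36.0), 90.0)
[[ 474.25 -148.3    17.  ]
 [ 497.96 -150.83   17.  ]
 [ 482.28 -331.26   17.  ]
 [ 452.93 -328.13   17.  ]]
```

View pics/d.png

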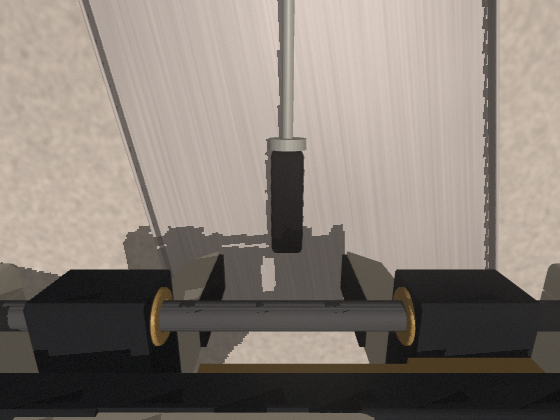

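The picture shows the grip at px (287, 151–252), the collar at (286, 145) and the rod running to (286, 0). It is well aligned with the jaws.

Run:
```python
from h import *
np.set_printoptions(precision=1,suppress=True)
p=shot("wrist")
t=onz(p,(287,235),31);f=onz(p,(287,151),31);c=onz(p,(287,141),31);r=onz(p,(286,0),21);tb=onz(p,(287,252),3)
print(t,f,c,r,tb, proj(p,[468,-300,24]))
```

```text
[ 469.1 -308.5   31. ] [ 475.7 -245.4   31. ] [ 476.5 -238.4   31. ] [ 485.2 -149.5   21. ] [ 466.7 -334.6    3. ] [284.3 221.8]
```

>>> {"api": "drive_tool", "payload": {"slide": [[3, 11, -30], [3, 11, -60], [3, 11, -90], [3, 11, -105], [3, 11, -110], [3, 11, -110], [3, 11, -110], [3, 11, -110], [3, 11, -110], [3, 11, -110], [3, 11, -110], [3, 11, -110]], "twist": [0, 0, 0, 0, 0, 0, 0, 0, 0, 0, 0, 0], "grip": [60, 60, 60, 60, 60, 60, 40, 15, 15, 15, 15, 15], "force": 12}}

```text
clock: 4.6
tcp_pos: [472.2, -282.6, 29.3]
ee_rot: [0.0, 0.999, -0.052, 0.001]
contact_force: [-0.3, 0.1, 0.3]
width: 24.8
```

>>> {"api": "drive_tool", "payload": {"slide": [[0, 0, 20], [0, 0, 50], [0, 0, 85], [0, 0, 127], [30, 18, 127], [60, 37, 127], [95, 58, 127], [130, 80, 127], [160, 98, 127], [180, 110, 127], [186, 114, 127], [186, 114, 127]], "twist": [0, 0, 0, 0, 2, 4, 6, 8, 10, 12, 14, 14], "grip": [15, 15, 15, 15, 15, 15, 15, 15, 15, 15, 15, 15], "force": 20}}

```text
clock: 5.6
tcp_pos: [659.5, -165.9, 155.6]
ee_rot: [-0.001, 0.997, 0.073, 0.001]
contact_force: [-0.4, 0.2, -1.1]
width: 24.0
```

Run:
```python
from h import *
np.set_printoptions(precision=2,suppress=True)
s=manip.sense();print(s["tcp_pos"],s["ee_rot"],s["contact_force"],s["torque"],s["width"])
a=shot("top");b=shot("side");w=shot("wrist")
A=cv2.resize(a["color"][120:220,170:310],(560,400),interpolation=cv2.INTER_CUBIC)
B=cv2.resize(b["color"][80:260,220:400],(400,400),interpolation=cv2.INTER_CUBIC)
W=cv2.resize(w["color"],None,fx=.5,fy=.5)
C=np.zeros((600,800,3),np.uint8);C[:300,:420]=cv2.resize(A,(420,300));C[300:600,:300]=cv2.resize(B,(300,300));C[300:600,400:800]=cv2.resize(w["color"],(400,300))
cv2.imwrite("pics/e.png",cv2.cvtColor(C,cv2.COLOR_RGB2BGR))
t=s["tcp_pos"]
for n,p in(("a",a),("b",b),("w",w)):print(n,"mouth",proj(p,[626,67,144]),"tip pred",proj(p,t+[-24,176,-12.3]))
```

```text
[ 659.52 -165.91  155.64] [-0.    1.    0.07  0.  ] [-0.41  0.16 -1.08] [-0.1   0.09 -0.07] 23.961761354909196
a mouth [207.96 148.18] tip pred [228.79 145.04]
b mouth [272.42 137.73] tip pred [288.88 146.14]
w mouth [ 292.93 -490.71] tip pred [ 296.32 -212.4 ]
```

View pics/e.png

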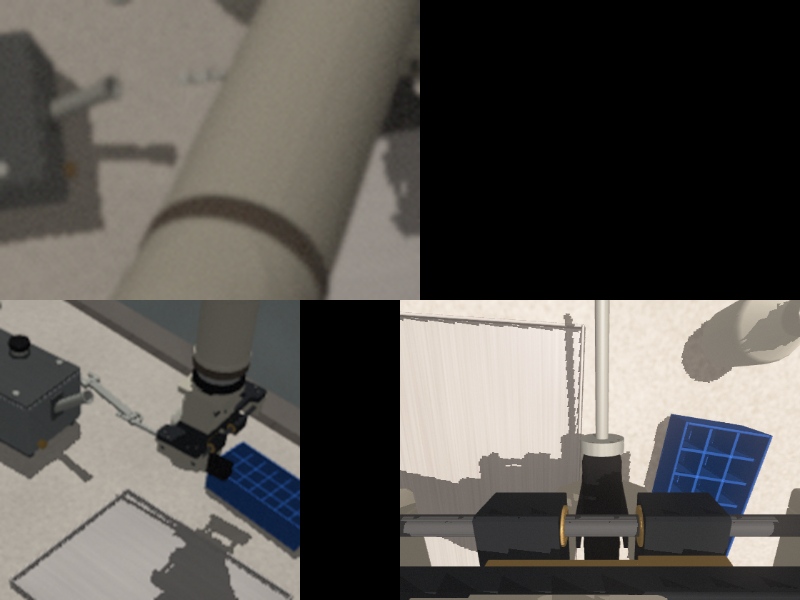

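>>> {"api": "drive_tool", "payload": {"slide": [[-2, 15, -2], [-4, 30, -2], [-6, 42, -2], [-7, 50, -2], [-8, 57, -2], [-8, 62, -2], [-8, 65, -2], [-8, 65, -2]], "twist": [0, 0, 0, 0, 0, 0, 0, 0], "grip": [15, 15, 15, 15, 15, 15, 15, 15], "force": 10}}

```text
clock: 6.42
tcp_pos: [648.5, -104.7, 154.1]
ee_rot: [0.0, 0.998, 0.069, -0.0]
contact_force: [0.6, -0.3, -1.7]
width: 23.7
```

Run:
```python
from h import *
np.set_printoptions(precision=2,suppress=True)
s=manip.sense();print(s["tcp_pos"],s["ee_rot"],s["contact_force"],s["torque"],s["width"])
a=shot("top");b=shot("side");w=shot("wrist")
C=np.zeros((600,800,3),np.uint8)
C[:300,:400]=cv2.resize(a["color"][130:175,180:240],(400,300),interpolation=cv2.INTER_CUBIC)
C[300:,:400]=cv2.resize(b["color"][115:175,250:330],(400,300),interpolation=cv2.INTER_CUBIC)
C[:300,400:]=cv2.resize(w["color"],(400,300))
cv2.imwrite("pics/f.png",cv2.cvtColor(C,cv2.COLOR_RGB2BGR))
t=s["tcp_pos"];q=s["ee_rot"];an=2*np.arctan2(q[2],q[1])+np.pi/2+.002
for th in(0,10,20,-10):
    th=np.radians(th);d=np.array([np.cos(an)*np.cos(th),np.sin(an)*np.cos(th),-np.sin(th)])
    P=t+[0,0,-12.3]
    print([proj(p,P+k*d) for p in(a,b) for k in(43,178)],"w collar top",proj(w,P+35*d+[0,0,14]),proj(w,P+90*d))
```

```text
[ 648.53 -104.68  154.05] [ 0.    1.    0.07 -0.  ] [ 0.57 -0.31 -1.66] [-0.14  0.06 -0.05] 23.697558688242264
[array([255.06, 142.93]), array([206.41, 149.19]), array([309.26, 158.27]), array([270.71, 137.94])] w collar top [285.11 219.99] [284.62  80.13]
[array([255.44, 143.62]), array([209.27, 151.86]), array([309.28, 160.47]), array([271.38, 146.88])] w collar top [285.03 216.76] [284.47  86.24]
[array([256.28, 144.23]), array([213.75, 154.07]), array([309.68, 162.79]), array([273.44, 156.08])] w collar top [284.97 216.13] [284.36  96.95]
[array([255.14, 142.16]), array([205.4 , 146.12]), array([309.64, 156.25]), array([271.53, 129.49])] w collar top [285.21 226.04] [284.82  80.63]
```

View pics/f.png

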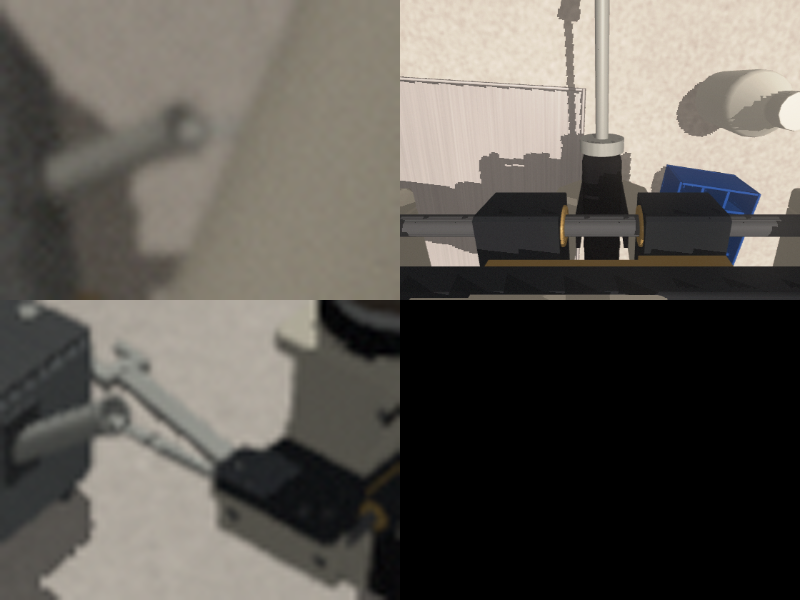

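In the side crop the blade enters the mouth at (273, 138). I'll use the lip to pivot the stick in the pads, with a light grip, along an arc about the mouth.

>>> {"api": "drive_tool", "payload": {"slide": [[0, 5, -1], [0, 5, -1], [0, 5, 7], [0, 6, 14], [0, 7, 21], [0, 8, 29], [0, 10, 36], [-1, 11, 43], [-1, 14, 50], [-1, 16, 57], [-1, 16, 57], [-1, 16, 57]], "twist": [0, 0, 0, 0, 0, 0, 0, 0, 0, 0, 0, 0], "grip": [15, 15, 15, 15, 15, 15, 15, 15, 15, 15, 15, 15], "force": 8}}

```text
clock: 7.57
tcp_pos: [647.7, -89.6, 211.5]
ee_rot: [0.0, 0.998, 0.068, 0.0]
contact_force: [0.0, 0.3, -1.0]
width: 24.0
```

```bash
cat > v.py <<'E'
from h import *
import sys
np.set_printoptions(precision=2,suppress=True)
s=manip.sense();print(s["tcp_pos"],s["ee_rot"],s["contact_force"],s["torque"],s["width"])
a=shot("top");b=shot("side");w=shot("wrist")
C=np.zeros((600,800,3),np.uint8)
C[:300,:400]=cv2.resize(a["color"][130:175,180:240],(400,300),interpolation=cv2.INTER_CUBIC)
C[300:,:400]=cv2.resize(b["color"][115:175,250:330],(400,300),interpolation=cv2.INTER_CUBIC)
C[:300,400:]=cv2.resize(w["color"],(400,300))
C[300:,400:]=cv2.resize(b["color"][60:240,200:440],(400,300))
cv2.imwrite("pics/"+sys.argv[1],cv2.cvtColor(C,cv2.COLOR_RGB2BGR))
t=s["tcp_pos"];q=s["ee_rot"];an=2*np.arctan2(q[2],q[1])+np.pi/2+.002
for k in map(float,sys.argv[2:]):
    th=np.radians(k);d=np.array([np.cos(an)*np.cos(th),np.sin(an)*np.cos(th),-np.sin(th)])
    P=t+[0,0,-12.3];n=np.array([np.cos(an)*np.sin(th),np.sin(an)*np.sin(th),np.cos(th)])
    print(k,"tip",P+178*d,"w collar top",proj(w,P+35*d+14*n),proj(w,P+43*d+14*n),"b tip/collar",proj(b,P+178*d),proj(b,P+43*d))
E
python3 v.py g.png 0 10 20 30
```

```text
[647.68 -89.65 211.55] [0.   1.   0.07 0.  ] [ 0.02  0.32 -0.98] [-0.07  0.05  0.02] 24.013909872620463
0.0 tip [623.05  86.64 199.25] w collar top [285.97 223.6 ] [285.96 204.88] b tip/collar [266.96 118.88] [306.36 138.93]
10.0 tip [623.42  83.96 168.34] w collar top [285.85 214.67] [285.82 195.99] b tip/collar [267.7  128.35] [306.39 141.27]
20.0 tip [624.53  76.01 138.37] w collar top [285.75 208.66] [285.69 190.79] b tip/collar [269.87 138.03] [306.81 143.72]
30.0 tip [626.35  63.02 110.25] w collar top [285.65 205.47] [285.58 188.96] b tip/collar [273.35 147.69] [307.62 146.22]
```

View pics/g.png

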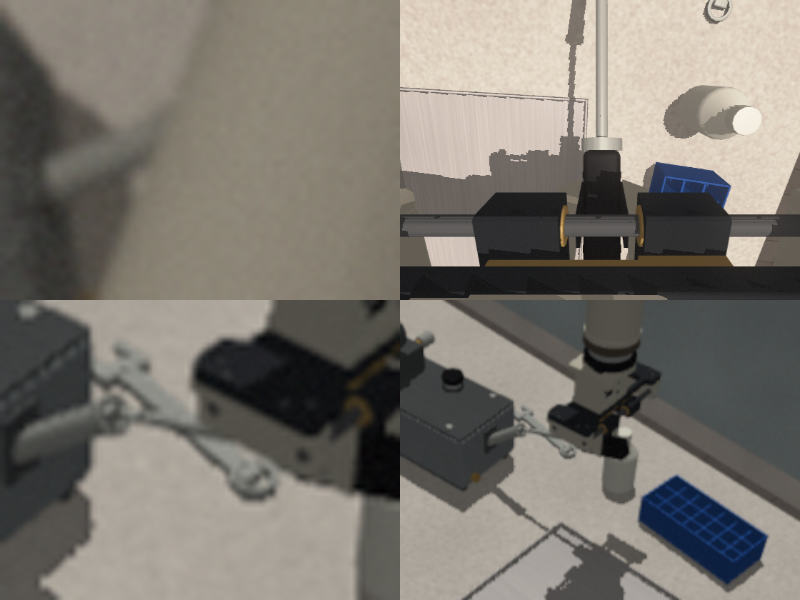

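>>> {"api": "drive_tool", "payload": {"slide": [[-1, 4, 7], [-1, 8, 13], [-2, 11, 20], [-2, 15, 26], [-3, 19, 32], [-3, 24, 38], [-4, 29, 44], [-5, 33, 49], [-5, 33, 49], [-6, 41, 43], [-7, 46, 38], [-7, 48, 36]], "twist": [0, 0, 0, 0, 0, 0, 0, 0, 0, 0, 0, 0], "grip": [15, 15, 15, 15, 15, 15, 15, 15, 15, 15, 15, 15]}}

```text
clock: 8.72
tcp_pos: [638.9, -40.3, 244.4]
ee_rot: [-0.0, 0.998, 0.069, -0.002]
contact_force: [0.1, -0.4, -2.2]
width: 24.4
```

```bash
python3 v.py h.png 30 35 40 45
```

```text
[638.86 -40.29 244.44] [-0.    1.    0.07 -0.  ] [ 0.13 -0.36 -2.22] [-0.23 -0.08 -0.05] 24.37313235308201
30.0 tip [617.39 112.36 143.14] w collar top [284.09 203.89] [284.07 187.52] b tip/collar [259.44 131.77] [292.75 129.04]
35.0 tip [618.55 104.09 130.04] w collar top [284.1  203.33] [284.08 187.78] b tip/collar [261.7 136.6] [293.31 130.31]
40.0 tip [619.87  94.73 117.72] w collar top [284.1  203.38] [284.09 188.73] b tip/collar [264.24 141.34] [293.94 131.56]
45.0 tip [621.33  84.34 106.27] w collar top [284.11 204.  ] [284.1 190.3] b tip/collar [267.04 145.96] [294.65 132.77]
```

View pics/h.png

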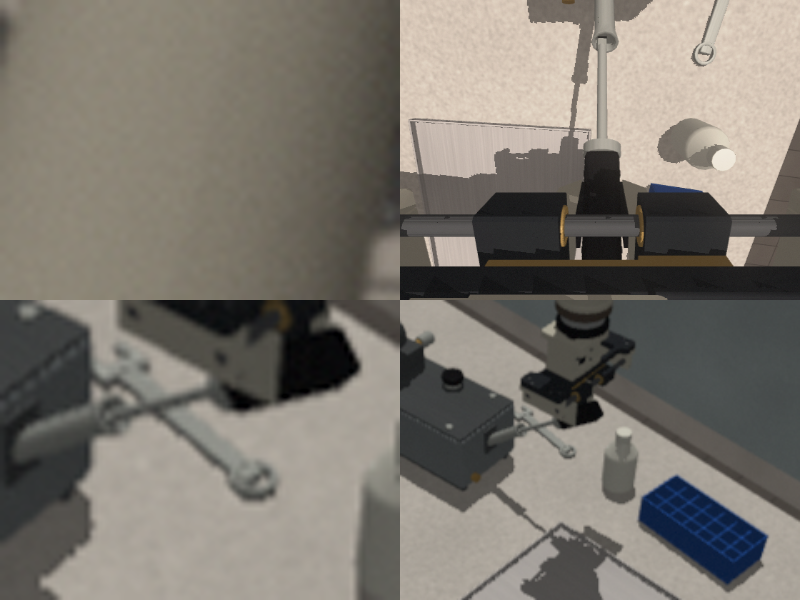

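The wrist view shows the rod in the mouth at about (605, 40). The rod sits slightly left of centre, so I correct x by +2 and z by +2 and slide in along the axis.

>>> {"api": "drive_tool", "payload": {"slide": [[2, 0, 2], [1, 8, -4], [0, 15, -11], [-1, 23, -17], [-2, 30, -24], [-3, 38, -30], [-4, 46, -37], [-5, 53, -43], [-6, 61, -49], [-6, 61, -49]], "twist": [0, 0, 0, 0, 0, 0, 0, 0, 0, 0], "grip": [15, 15, 15, 15, 15, 15, 15, 15, 15, 15]}}

```text
clock: 9.7
tcp_pos: [632.2, 22.4, 194.5]
ee_rot: [-0.0, 0.998, 0.07, -0.003]
contact_force: [0.1, 0.1, -1.2]
width: 24.0
```

```bash
python3 v.py i.png 35 40 45
```

```text
[632.17  22.44 194.49] [-0.    1.    0.07 -0.  ] [ 0.12  0.12 -1.18] [-0.07 -0.02 -0.03] 23.955032015132733
35.0 tip [611.54 166.79  80.1 ] w collar top [282.88 198.65] [282.86 183.22] b tip/collar [246.17 141.03] [275.13 135.33]
40.0 tip [612.88 157.43  67.78] w collar top [282.91 198.79] [282.9  184.26] b tip/collar [248.65 145.54] [275.75 136.51]
45.0 tip [614.36 147.04  56.33] w collar top [282.95 199.5 ] [282.94 185.93] b tip/collar [251.37 149.94] [276.44 137.67]
```

View pics/i.png

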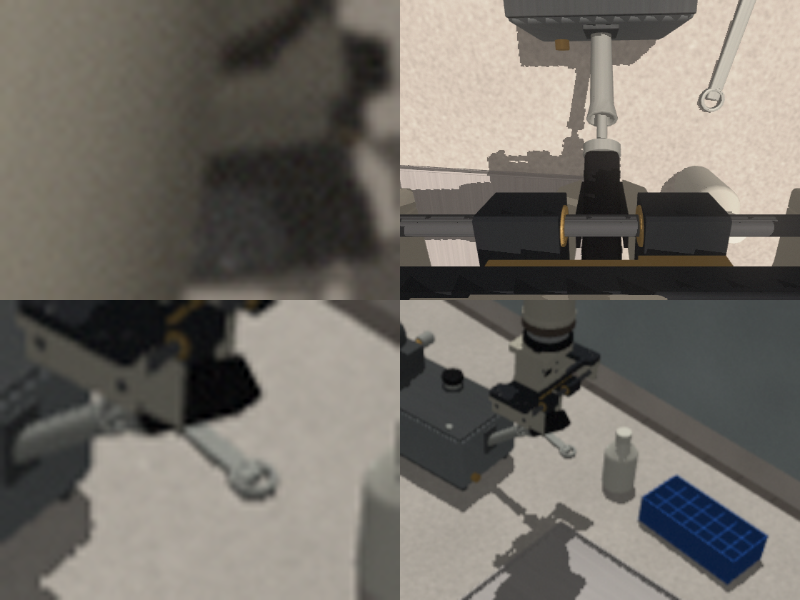

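>>> {"api": "drive_tool", "payload": {"slide": [[0, 3, -2], [-1, 5, -4], [-1, 8, -7], [-1, 10, -8], [-1, 11, -9], [-1, 12, -10], [-1, 12, -10]], "twist": [0, 0, 0, 0, 0, 0, 0], "grip": [15, 15, 15, 15, 15, 15, 15]}}

```text
clock: 10.43
tcp_pos: [632.4, 31.5, 186.2]
ee_rot: [0.001, 0.998, 0.069, -0.002]
contact_force: [0.2, -0.4, 0.2]
width: 24.0
```

```bash
cat > gap.py <<'E'
from h import *
import sys
np.set_printoptions(precision=1,suppress=True)
s=manip.sense();print(s["tcp_pos"],s["contact_force"],s["torque"])
w=shot("wrist")
cv2.imwrite("pics/"+sys.argv[1],cv2.cvtColor(cv2.resize(w["color"][100:260,200:370],(680,600),interpolation=cv2.INTER_CUBIC),cv2.COLOR_RGB2BGR))
E
python3 gap.py j.png
```

```text
[632.4  31.5 186.2] [ 0.2 -0.4  0.2] [-0.   0.1  0. ]
```

View pics/j.png

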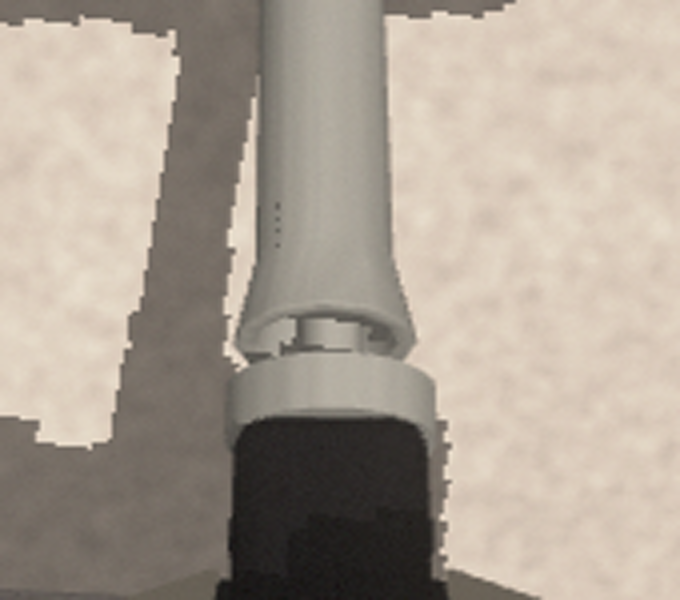

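>>> {"api": "drive_tool", "payload": {"slide": [[0, 1, -1], [0, 2, -2], [0, 3, -3], [0, 4, -3], [0, 5, -4], [-1, 6, -5], [-1, 6, -5], [-1, 6, -5]], "twist": [0, 0, 0, 0, 0, 0, 0, 0], "grip": [15, 15, 15, 15, 15, 15, 15, 15]}}

```text
clock: 11.15
tcp_pos: [632.4, 36.1, 182.3]
ee_rot: [0.001, 0.998, 0.068, -0.001]
contact_force: [-0.3, -3.8, 5.3]
width: 24.1
```

```bash
python3 gap.py k.png
```

```text
[632.4  36.1 182.3] [-0.3 -3.8  5.3] [-0.9  0.1  0. ]
```

View pics/k.png

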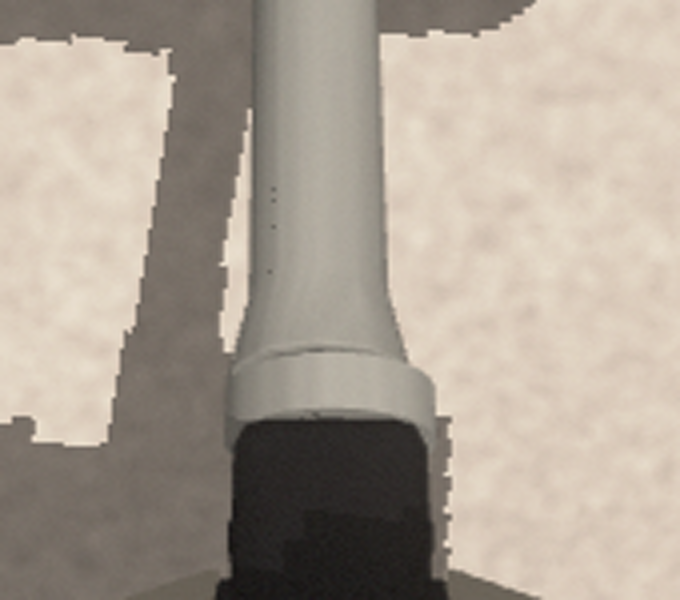

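Seated: the collar is on the mouth with about 6.5 N of axial reaction. One small nudge and a dwell, then I draw out.

>>> {"api": "drive_tool", "payload": {"slide": [[0, 1, -1], [0, 1, -1], [0, 1, -1]], "twist": [0, 0, 0], "grip": [15, 15, 15]}}

```text
clock: 11.45
tcp_pos: [632.5, 36.0, 182.1]
ee_rot: [0.002, 0.998, 0.068, -0.001]
contact_force: [-1.3, -3.1, 6.4]
width: 24.1
```

>>> {"api": "drive_tool", "payload": {"slide": [[0, -4, 3], [1, -11, 10], [2, -21, 18], [4, -31, 26], [5, -41, 35], [7, -52, 44], [8, -62, 52], [10, -72, 61], [11, -82, 69], [12, -88, 75], [12, -88, 75]], "twist": [0, 0, 0, 0, 0, 0, 0, 0, 0, 0, 0], "grip": [15, 15, 15, 15, 15, 15, 15, 15, 15, 15, 15]}}

```text
clock: 12.37
tcp_pos: [645.6, -54.8, 259.2]
ee_rot: [0.002, 0.998, 0.066, 0.001]
contact_force: [-0.8, -1.2, -0.4]
width: 24.1
```

```bash
python3 v.py l.png 35 40 45
```

```text
[645.57 -54.85 259.18] [0.   1.   0.07 0.  ] [-0.83 -1.24 -0.42] [-0.29  0.08  0.06] 24.082338172984162
35.0 tip [625.99  89.64 144.79] w collar top [285.62 211.03] [285.58 195.23] b tip/collar [267.02 133.76] [299.29 127.26]
40.0 tip [627.26  80.27 132.47] w collar top [285.57 210.9 ] [285.52 195.97] b tip/collar [269.56 138.57] [299.92 128.53]
45.0 tip [628.67  69.88 121.02] w collar top [285.52 211.36] [285.46 197.37] b tip/collar [272.36 143.25] [300.64 129.77]
```

View pics/l.png

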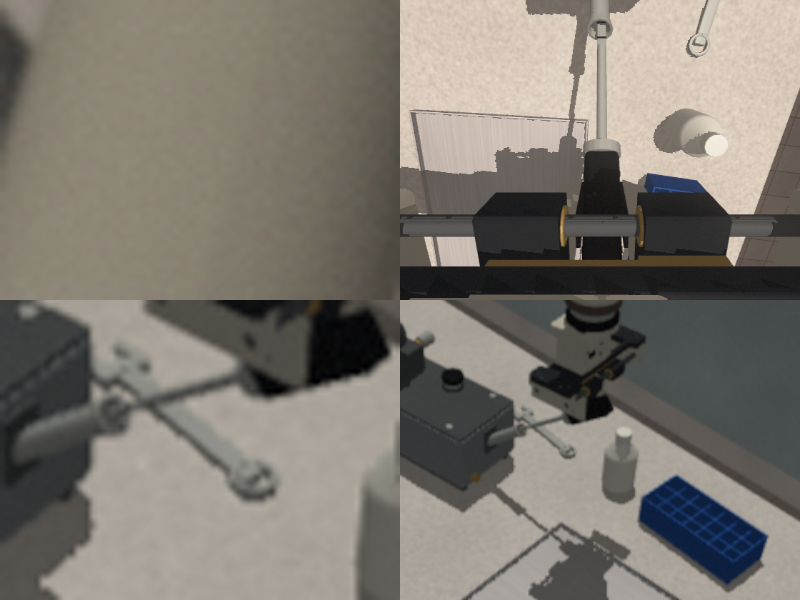

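>>> {"api": "drive_tool", "payload": {"slide": [[0, -5, -5], [1, -11, -10], [2, -20, -22], [3, -27, -35], [4, -33, -48], [4, -38, -62], [5, -40, -76], [5, -41, -84], [5, -42, -91], [5, -42, -99], [5, -42, -106], [5, -42, -106]], "twist": [0, 0, 0, 0, 0, 0, 0, 0, 0, 0, 0, 0], "grip": [15, 15, 15, 15, 15, 15, 15, 15, 15, 15, 15, 15]}}

```text
clock: 13.52
tcp_pos: [648.6, -93.1, 149.2]
ee_rot: [0.001, 0.998, 0.068, -0.002]
contact_force: [0.4, 0.1, -1.2]
width: 24.4
```

```bash
python3 v.py m.png -5 0 5 10
```

```text
[648.6  -93.05 149.17] [ 0.    1.    0.07 -0.  ] [ 0.36  0.14 -1.18] [-0.11  0.06 -0.01] 24.410323772038492
-5.0 tip [624.14  82.58 152.39] w collar top [282.92 227.19] [282.87 209.07] b tip/collar [268.22 133.05] [306.26 156.49]
0.0 tip [624.05  83.25 136.87] w collar top [282.93 221.75] [282.88 203.3 ] b tip/collar [268.02 137.32] [306.13 157.51]
5.0 tip [624.14  82.58 121.36] w collar top [282.93 217.01] [282.89 198.48] b tip/collar [268.19 141.72] [306.1  158.59]
10.0 tip [624.42  80.57 105.96] w collar top [282.94 212.99] [282.91 194.59] b tip/collar [268.72 146.21] [306.16 159.7 ]
```

View pics/m.png

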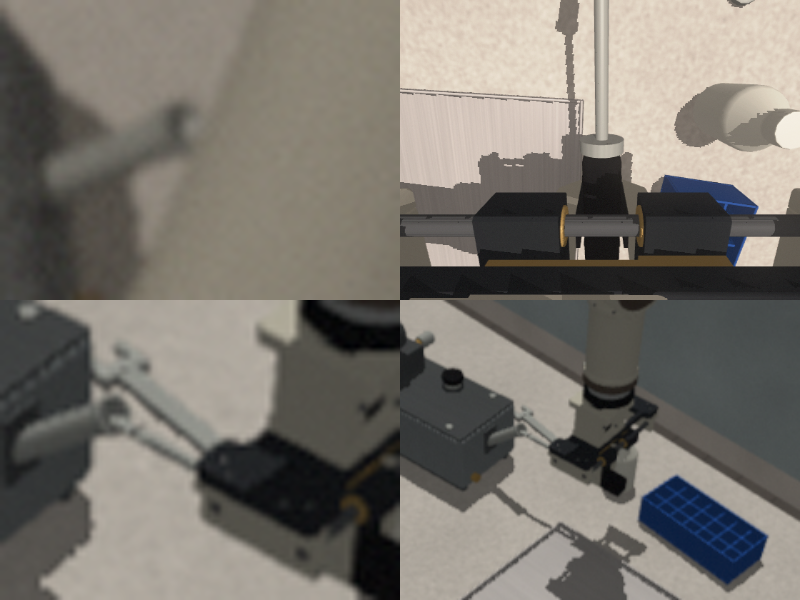

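The stick looks about level again with its tip just in the mouth. I draw it fully out, still level, and carry it over the tray with a firmer grip.

>>> {"api": "drive_tool", "payload": {"slide": [[0, 0, 0], [3, -20, 0], [6, -40, 2], [8, -60, 10], [0, -85, 25], [-15, -110, 45], [-40, -140, 65], [-65, -170, 75], [-90, -205, 75], [-115, -235, 75], [-130, -255, 75], [-134, -263, 75]], "twist": [0, 0, 0, 0, 0, 0, 0, 0, 0, 0, 0, 0], "grip": [15, 15, 15, 15, 15, 15, 15, 15, 15, 15, 15, 15], "force": 25}}

```text
clock: 14.67
tcp_pos: [511.1, -362.2, 227.5]
ee_rot: [0.003, 0.998, 0.064, -0.001]
contact_force: [0.1, -0.5, -1.3]
width: 23.8
```

```bash
cat > n.py <<'E'
from h import *
import sys
np.set_printoptions(precision=1,suppress=True)
s=manip.sense();print(s["clock"],s["tcp_pos"],s["ee_rot"],s["contact_force"],s["width"])
a=shot("top");b=shot("side");w=shot("wrist")
t=s["tcp_pos"];q=s["ee_rot"];an=2*np.arctan2(q[2],q[1])+np.pi/2
P=t+[0,0,-12.3]
C=np.zeros((600,800,3),np.uint8);org={}
for p,n,y0 in((a,"a",0),(b,"b",300)):
    c=proj(p,P+[-18,130,0]);x=int(c[0])-50;y=int(c[1])-37;org[n]=(x,y)
    C[y0:y0+300,:400]=cv2.resize(p["color"][y:y+75,x:x+100],(400,300),interpolation=cv2.INTER_CUBIC)
C[:300,400:]=cv2.resize(w["color"],(400,300))
cv2.imwrite("pics/"+sys.argv[1],cv2.cvtColor(C,cv2.COLOR_RGB2BGR))
for k in(-10,-5,0,5,10):
    th=np.radians(k);d=np.array([np.cos(an)*np.cos(th),np.sin(an)*np.cos(th),-np.sin(th)])
    T=P+178*d;print(k,T,[((proj(p,X)-org[n])*4) for p,n in((a,"a"),(b,"b")) for X in(P+43*d,T)])
E
python3 n.py n.png
```

```text
14.6667 [ 511.1 -362.2  227.5] [ 0.   1.   0.1 -0. ] [ 0.1 -0.5 -1.3] 23.842593507025843
-10 [ 488.6 -188.3  246.1] [array([341.5, 130.5]), array([135.7, 150.2]), array([336. , 214.5]), array([144.8,  73.3])]
-5 [ 488.3 -186.3  230.7] [array([339.6, 131.5]), array([131.1, 154.3]), array([334.4, 218.6]), array([140.4,  91.4])]
0 [ 488.2 -185.6  215.2] [array([338.3, 132.5]), array([128.7, 158.1]), array([333.3, 223.1]), array([138.1, 110.2])]
5 [ 488.3 -186.3  199.7] [array([337.5, 133.4]), array([128.5, 161.4]), array([332.6, 227.8]), array([137.5, 129.8])]
10 [ 488.6 -188.3  184.3] [array([337.2, 134.3]), array([130.3, 164.5]), array([332.5, 232.8]), array([138.9, 149.8])]
```

View pics/n.png

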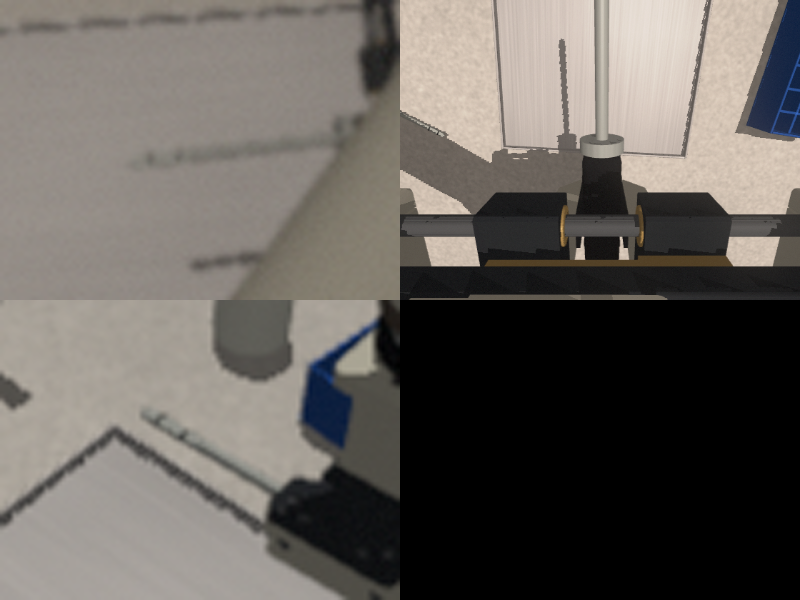

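The side crop shows the tip at (145, 411) and the rod slope 0.59, against 0.58 predicted for level. So it is within about 1° of level, with the two dark lines visible from above. The tip is at about (488, −190, 218), over the tray. I settle and hand in.

>>> {"api": "drive_tool", "payload": {"slide": [[0, 0, 0], [0, 0, 0], [0, 0, 0], [0, 0, 0], [0, 0, 0], [0, 0, 0]], "twist": [0, 0, 0, 0, 0, 0], "grip": [15, 15, 15, 15, 15, 15], "force": 25}}

```text
clock: 15.32
tcp_pos: [516.3, -355.9, 226.6]
ee_rot: [0.001, 0.998, 0.068, -0.0]
contact_force: [0.2, 0.4, -0.8]
width: 23.6
```

Run:
```python
from h import *
s=manip.sense();print(s["clock"],s["tcp_pos"],abs(s["qd"]).max(),s["contact_force"],s["width"])
print(manip.finish_job())
```

```text
15.3167 [ 516.32968121 -355.86648263  226.57109018] 0.006664232692689773 [ 0.15149562  0.41737039 -0.7915391 ] 23.648602846687115
the job is handed in; nothing more can be done
None
```

The dipstick was dipped fully, drawn right out and handed in held up for reading, with the clock at about 15 s of the 48 s allowed.

- **Getting the slant:** the moves cannot tilt the tool. I gripped the middle-sized stick in the tray lightly (8–12 N) and used the tube mouth's lip to pivot it in the pads to the tube's 40° slope.
- **Dip:** I slid it in until the collar sat on the mouth. The axial reaction there was about 6–7 N. A hairline slit showed at one side of the collar in the wrist view. After a further 1 mm nudge the force was about the same, so I took it as seated.
- **Draw and level:** I drew the stick out until only the tip was in the mouth, levelled it against the lower lip, then pulled it clear and carried it over the tray.
- **Last checks:** in the last pictures the stick was within about 1° of level with its marked side up. The tip was over the tray at about (488, −190), roughly 215 mm up, and nothing was near. The tool then settled about 8 mm before hand-in, and the arm was practically still (0.007 rad/s) with the grip at 25 N.
- **Small disagreement:** the tip showed about 5 mm nearer the gripper than predicted, which suggests a small slip along the pads and does not affect the result.
- **Other things on the bench:** no move touched them as far as I can tell, but I did not measure them again at the end.
- **Pictures:** I viewed 12, two over the budget of 10.

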